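# Move a fruit caddy onto the hooded rail

## Robot

A 6-joint arm with a two-finger parallel gripper is mounted at the origin on a cart in front of the work surface, level with it; the furniture and walls round the work are solid. World frame = base frame: x ahead of the robot, y to its left, z up, the work surface at z = 0. Lengths are in mm, angles in rad, forces in N, time in s.
With the tool pointing down it reaches from about 300 to 850 mm from the base axis. Payload 5.4 kg.
Tool frame: the origin (TCP) lies at the very end of the fingers, on their centre line; the grasp point (between the pads) lies 19 mm behind it; z points along the fingers, y is the line along which they close (so a half turn about z gives the same grasp; the last joint's range is limited). The gripper opens to 85 mm and grips with 20 to 120 N. Pads are 22 mm wide; open, the fingers measure 114 mm over their backs; the gripper's body (76 mm by 85 mm) begins 54 mm behind the grasp point. The pads swing forward as they close: fully open they stand 13 mm farther back than shut.
Start: joints at [-1.313, 0.158, 1.597, -0, 1.386, -0.21], TCP at [259.256, -513.218, 231.299] pointing down, gripper open.
Joint ranges: [-2.91, 2.91], [-0.94, 2.29], [0.18, 2.7], [-1.29, 4.43], [0.17, 2.64], [-3, 3]. Speed limits (rad/s): [2.57, 2.57, 3.14, 3.14, 3.14, 3.14].

## Interface

Orientations are given as a unit quaternion [x, y, z, w].
In Python, from workcell import manip gives the robot as it stands. Calls block until the motion is done:
- manip.reach(position, orientation): joint-space move of the TCP to a pose.
- manip.move_linear(position, rot=None, feed=150): straight line of the TCP; rot=None keeps the orientation; feed is the mean speed in mm/s.
- manip.set_joints(angles): joint-space move.
- manip.gripper_open() and manip.grasp(grip_force=None): open the fingers fully, or close them until they stop; grip_force is the grip in N (None keeps the last).
- manip.sleep(seconds).
- manip.ik(position, orientation): joint angles nearest the present ones, or None.
- manip.get_obs(): the state.
- manip.camera(name): name is "side" or "top"; returns the picture (384x512x3 uint8, blue, green, red); there is no depth.
- manip.get_calibration(name): a dict with "fx", "fy", "cx", "cy" (pixels), "D" ([k1, k2, p1, p2, k3] as OpenCV has them; the pictures are not rectified), "R" (3x3) and "t" (3): a world point X has camera coordinates R X + t. Camera axes: x right, y down, z forward; pixel columns grow to the right and rows downward; lengths in mm; the calibration is good to about 2 mm. A picture is of the moment at which its call begins. get_calibration takes no time and is no camera call.
A pose or a line that the arm cannot do raises manip.Unreachable and nothing moves.
- manip.hand_in(): hands the job in; it is judged then, once.
The state is a dict: "t": time; "joint_positions": joint angles; "qd": joint speeds; "effort": joint torques, N m; "eef_pos": TCP position; "ee_rot": TCP orientation; "force": force on the tool from outside, world axes, zero at the start; "torque": the same for the moment, N m; "width": opening from 0.0 (shut) to 1.0 (fully open); "grip_force": force on a finger pad.
Only numpy, scipy, OpenCV 4.12 (cv2) and the standard library are available. Lean on these libraries where they do the work, as an engineer would, in place of code of your own. Each camera call takes 0.05 s, during which the arm holds its last target. There are 200 camera calls.

## Task

Move the wire fruit caddy from the plain rail to the hooded rail, where it cannot be knocked off: unhook it, carry it across level with the fruit in it and without setting it down, and lower its hook gently onto the open half of the hooded rail until the rail carries it. Then, hanging on the rail, slide it along under the hood until it comes up softly against the end stop, and let go. Leave the things standing about where they are, and do not drop the caddy or press hard on the stand.

Things in the scene. Friction and masses are not known exactly. Their poses are not given: they have to be found in the camera images.
- fruit_caddy: open dark wire basket, 100 (x) x 120 (y) x 68 mm high, 0.26 to 0.5 kg, two loose fruits in it. Origin: underside of its floor, middle; z up, x to its back, where a flat strap 34 mm wide (rear face x=+54 mm) goes up and folds over backwards into a hook open downwards. The caddy lifts straight up off the plain rail (18 mm clears the hook)
- caddy_grip (a point): centre of the caddy's fixed wooden handle bar, 165 mm above its origin; the bar is 16 mm thick along the caddy's x, 26 mm high, 119 mm long along y, held by an upright at each end. Nothing else of the caddy is within 50 mm below it
- caddy_hook (a point): middle of the bearing face (underside of the hook's top): caddy x=+59, y=0, z=+110 mm, midway in the hook's 10 mm gap (x=+54 to +64). The hook is 34 mm wide along y, its top 4 mm thick, its lip 4 mm thick and reaching 18 mm below this point, flared outwards at the end
- plain_stand: low fixed stand, the caddy hangs on it at the start: wooden foot 150x210x18 mm, two posts, a rail along y (upright flat bar 6 mm thick, 172 mm long, open above, top edge 175 mm over the worktop). Origin: worktop level under the rail's middle; x to the back, y along the rail. A thin rod 85 mm below the rail's top edge keeps the hanging caddy level to 0.04 rad
- hooded_stand: wider fixed stand: wooden foot 150x250x18 mm, two telescopic posts, the same 6 mm rail, 212 mm long. Origin: worktop level under the rail's middle; x to the back, y along the rail. The rail's height is adjustable: its top edge is clamped anywhere from 167 to 203 mm over the worktop. No pose here tells where; feel or see it. The rail does not give. A caddy let go leans 0.04 rad
- rail_entry (a point): point at worktop level straight under the open half of the hooded rail (stand x=0, y=+55 mm): lower the hook onto the rail here, within 12 mm along y. Held level, the caddy goes down freely with its origin at stand x=-59.5 mm (hook point 0.5 mm in front of the bar's middle), 1.5 mm play each way between bar, lip and the rest rod 85 mm below
- rail_end (a point): point at worktop level under the middle of the caddy's hook when its edge just meets the rubber end stop (stand x=0, y=-65 mm). A hood covers the bar from stand y=+2 to -97 mm, its underside 11 mm above the bar's top edge, so a hook resting on the bar slides under it. Hood top: 14 mm above the bar; flared mouth at y=+2 to +14 mm: 21 mm. Sliding drag is roughly 0.6 of the load
- mandarin: orange mandarin, 64 mm across, lying loose in the caddy
- lime: green lime, 53 x 46 mm, lying loose in the caddy
- wood_mill: wooden pepper mill, 58 mm wide, 120 mm high, standing behind and between the stands; leave it
- spice_jar: glass spice jar with green cap, 46 mm wide, 106 mm high, standing behind and between the stands; leave it
- salt_dish: speckled pinch pot, 67 mm wide, 30 mm high, in front of and between the stands; leave it
- flower_mug: white mug with a flower pattern, 82 mm wide, 91 mm high, standing at the far left; leave it
Things that resemble listed ones, but are neither listed nor needed, are in the scene too. What is shaped like the lime but pink is not meant. What is shaped like the mandarin but turquoise is not meant.

How it is judged (in metres and radians):
On the way, in this order (a step that is already met when the one before it is completed fails the run):
1. the caddy is lifted clear off the plain rail (contact force between fruit_caddy and plain_stand below 0.05 N and z of fruit_caddy in the frame of plain_stand above 0.085 m), for 0.1 s.
2. its hook rests on the open half of the hooded rail, level, and the rail carries it (contact force between fruit_caddy and hooded_stand above 1.5 N and x of fruit_caddy in the frame of hooded_stand between -0.066 and -0.05 m and y of fruit_caddy in the frame of hooded_stand between 0.036 and 0.085 m and z of fruit_caddy in the frame of hooded_stand below 0.097 m and angle between fruit_caddy's own z axis and vertical below 0.15 rad), for 0.2 s.
3. it has been slid along the rail under the hood up to the end stop (contact force between fruit_caddy and hooded_stand above 1.5 N and y of fruit_caddy in the frame of hooded_stand below -0.061 m), for 0.1 s.
At the end, for the whole second after the job is handed in: The caddy hangs at rest and released on the hooded rail, under the hood, within 5 mm of the end stop (caddy middle at y = -60 to -70 mm of the stand), upright within 0.1 rad, with both fruits in it (contact force between fruit_caddy and hooded_stand above 2 N and contact force between fruit_caddy and the fingers below 0.05 N and x of fruit_caddy in the frame of hooded_stand between -0.067 and -0.05 m and y of fruit_caddy in the frame of hooded_stand between -0.07 and -0.06 m and z of fruit_caddy in the frame of hooded_stand between 0.052 and 0.097 m and angle between fruit_caddy's own z axis and vertical below 0.1 rad and linear speed of fruit_caddy below 0.02 m/s and distance between each of mandarin, lime and fruit_caddy below 0.085 m); the robot touches nothing.
It fails at once if the caddy is tipped by more than 0.25 rad (angle between fruit_caddy's own z axis and vertical above 0.25 rad).
It fails at once if the caddy is set down or lowered to the worktop or a stand's foot (height (world z) of fruit_caddy below 0.025 m).
It fails at once if the caddy is dropped, pressed or jammed against the hooded stand with more than 25 N (contact force between fruit_caddy and hooded_stand above 25 N).
It fails at once if a fruit falls out of the caddy (distance between any of mandarin, lime and fruit_caddy above 0.13 m).
It fails at once if a thing standing about is moved by more than 30 mm (distance of any of wood_mill, spice_jar, salt_dish, flower_mug from where it was at the start of the episode above 0.03 m).
It also fails if it takes over 70 s, if anything falls off the work surface, if the arm or the gripper's body presses on something with over 40 N, if the wrist force passes 120 N, or if a joint passes its speed limit or range.

## Working session

There is one attempt and no reset: what is moved stays moved. The work goes in short steps, each a Python script; the robot and the scene stay as the last script left them, time stands still between calls to the robot, and variables do not carry over. Pictures are saved under pics/ and viewed, at most 10 in all, crops included, and the job is handed in when it is done.

```bash
mkdir -p pics; ls; python3 - <<'E'
from workcell import manip
import cv2
for n in("side","top"):
    im=manip.camera(n); cv2.imwrite(f"pics/{n}0.png",cv2.resize(im,(800,600),interpolation=cv2.INTER_CUBIC))
    cv2.imwrite(f"pics/{n}0raw.png",im)
    print(manip.get_calibration(n))
o=manip.get_obs();print(o)
E
```

```text
pics
{'fx': 380.94267157969074, 'fy': 380.94267157969074, 'cx': 259.9528076911117, 'cy': 192.92377295861735, 'D': array([-0.10256475,  0.        ,  0.        ,  0.        ,  0.        ]), 'R': array([[-0.86326842, -0.50474116, -0.00200227],
       [-0.27806648,  0.47888557, -0.83267499],
       [ 0.4212442 , -0.71826526, -0.55375838]]), 't': array([ 514.10786017,  257.39254677, 1009.52496307])}
{'fx': 498.14918701246575, 'fy': 498.14918701246575, 'cx': 249.92184615681575, 'cy': 196.82485245691097, 'D': array([-0.10165994,  0.        ,  0.        ,  0.        ,  0.        ]), 'R': array([[ 3.31166225e-04, -9.99815864e-01, -1.91866852e-02],
       [-9.83361325e-01,  3.15985951e-03, -1.81632923e-01],
       [ 1.81660105e-01,  1.89275949e-02, -9.83179207e-01]]), 't': array([ 103.44398233,  547.85522885, 1469.26431833])}
{'t': 0.1, 'joint_positions': array([-1.31311513e+00,  1.59012531e-01,  1.59811614e+00, -1.17028808e-05,
        1.38625713e+00, -2.10064328e-01]), 'qd': array([ 0.00150852, -0.00259375, -0.00304491, -0.00033537,  0.00022557,
       -0.00019394]), 'effort': array([ 9.06508176e-04, -3.96990430e+01, -3.32337856e+01, -3.46960007e-05,
        4.11114757e-03,  6.20276438e-06]), 'eef_pos': array([ 259.1025623, -512.6822079,  230.3955711]), 'ee_rot': array([ 9.72775552e-01,  2.31747537e-01, -2.70934866e-05, -8.96182513e-04]), 'force': array([ 1.01776943, -0.187151  ,  0.64680115]), 'torque': array([-0.03615657,  0.05015766, -0.02492481]), 'grip_force': 0.0, 'width': 1.0010211722571327}
```

View pics/side0.png

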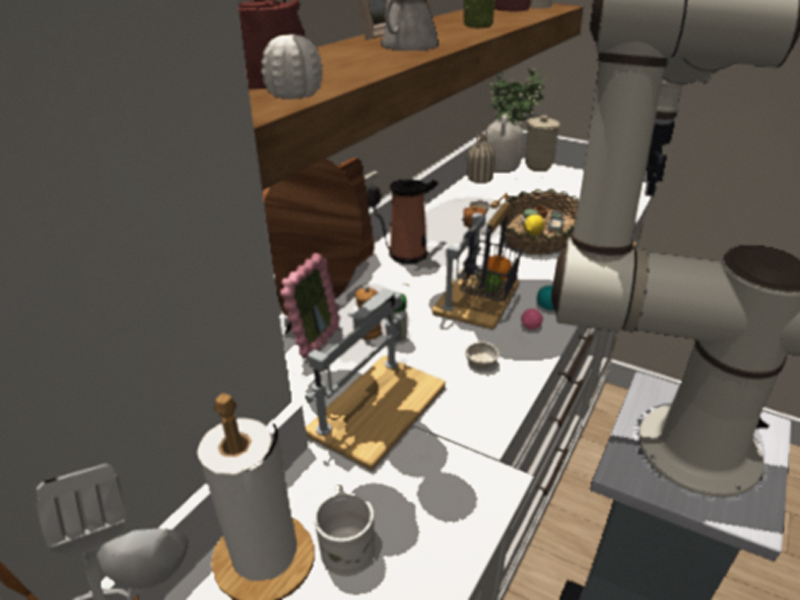

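View pics/top0.png

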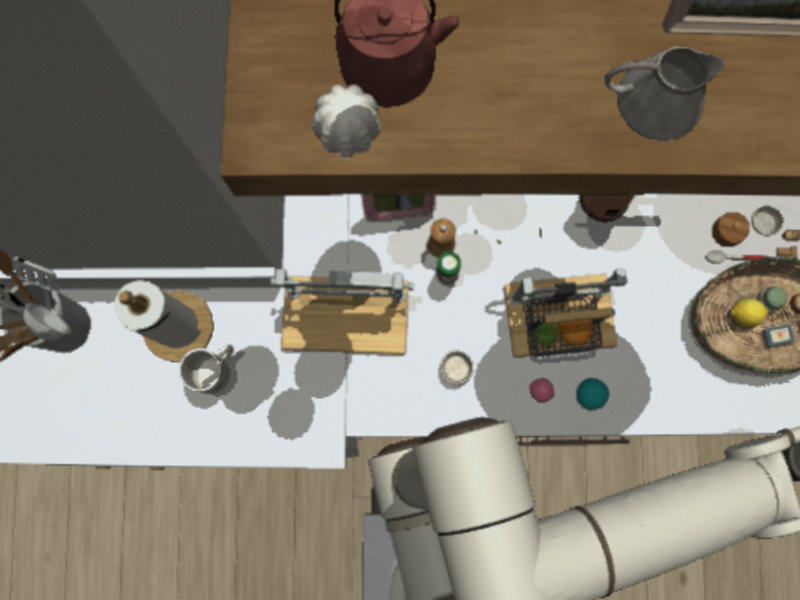

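```bash
python3 - <<'E'
import cv2,numpy as np
s=cv2.imread("pics/side0raw.png");t=cv2.imread("pics/top0raw.png")
def crop(im,x,y,w,h,k=5):
    c=cv2.resize(im[y:y+h,x:x+w],None,fx=k,fy=k,interpolation=cv2.INTER_CUBIC)
    for i in range(-(-x//10)*10,x+w,10):
        cv2.line(c,((i-x)*k,0),((i-x)*k,6),(0,0,255),1)
        if i%20==0: cv2.putText(c,str(i),((i-x)*k+2,14),0,.35,(0,0,255),1)
    for j in range(-(-y//10)*10,y+h,10):
        cv2.line(c,(0,(j-y)*k),(6,(j-y)*k),(0,0,255),1)
        if j%20==0: cv2.putText(c,str(j),(8,(j-y)*k+4),0,.35,(0,0,255),1)
    return c
cv2.imwrite("pics/tc.png",np.vstack([crop(t,170,168,110,60),crop(t,310,168,110,60)]))
cv2.imwrite("pics/sc.png",np.hstack([crop(s,190,182,95,118),crop(s,272,120,65,118)]))
E
```

```text
(no output)
```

View pics/tc.png

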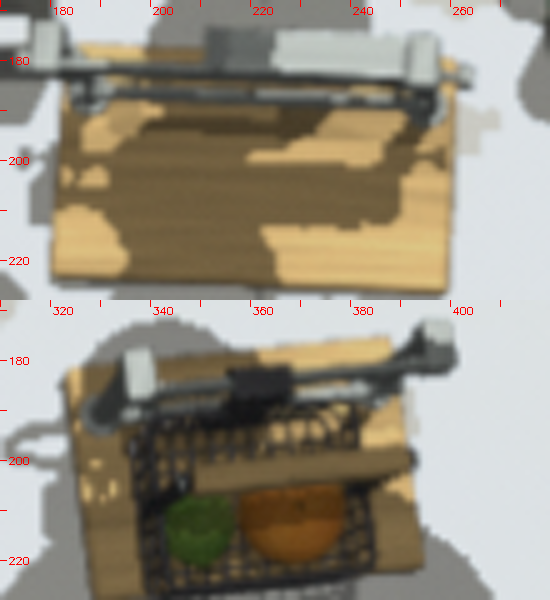

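View pics/sc.png

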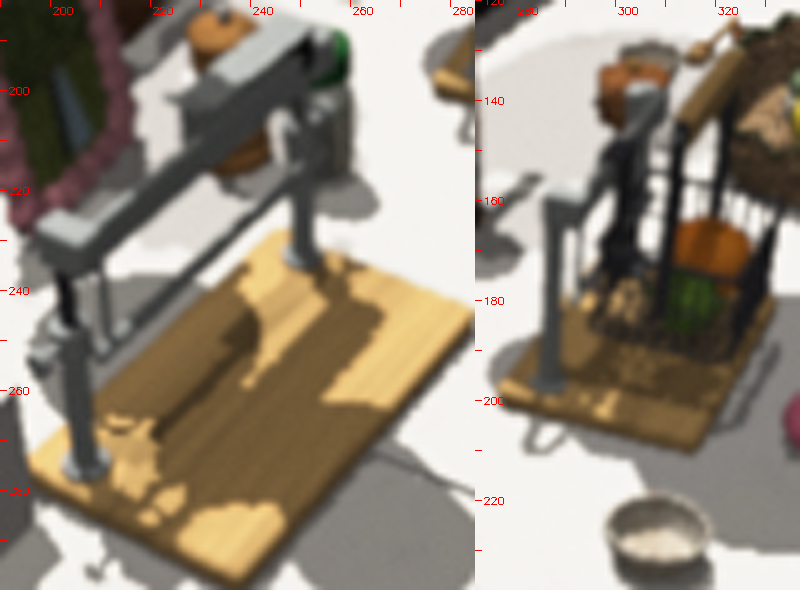

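```bash
cat > h.py <<'E'
import numpy as np,cv2
from workcell import manip
C={n:manip.get_calibration(n) for n in("side","top")}
def KD(n):
    c=C[n];return np.array([[c["fx"],0,c["cx"]],[0,c["fy"],c["cy"]],[0,0,1.]]),c["D"]
def ray(n,p):
    K,D=KD(n);q=cv2.undistortPoints(np.array([[p]],float),K,D)[0,0]
    R,t=C[n]["R"],C[n]["t"];return -R.T@t,R.T@np.array([*q,1])
def atz(n,p,z):
    o,d=ray(n,p);return (o+d*(z-o[2])/d[2])
def tri(ps,pt):
    A=[];b=[]
    for n,p in(("side",ps),("top",pt)):
        o,d=ray(n,p);d=d/np.linalg.norm(d);P=np.eye(3)-np.outer(d,d);A.append(P);b.append(P@o)
    x,*_=np.linalg.lstsq(np.vstack(A),np.hstack(b),rcond=None)
    return x,np.linalg.norm(A[0]@x-b[0])
def proj(n,X):
    K,D=KD(n);return cv2.projectPoints(np.atleast_2d(X).astype(float),cv2.Rodrigues(C[n]["R"])[0],C[n]["t"],K,D)[0][:,0]
th=lambda x,y:(170+x/5-.4,168+y/5-.4)
tp=lambda x,y:(310+x/5-.4,168+(y-300)/5-.4)
sh=lambda x,y:(190+x/5-.4,182+y/5-.4)
sp=lambda x,y:(272+(x-475)/5-.4,120+y/5-.4)
E
python3 - <<'E'
from h import *
np.set_printoptions(precision=1,suppress=True)
print([ray(n,(250,190))[0] for n in C])
for l,n,p in[("hFL","top",th(50,275)),("hFR","top",th(447,290)),("hBR","top",th(455,60)),("hBLs","side",sh(28,460)),("hFLs","side",sh(240,576)),("hFRs","side",sh(474,311)),("hBRs","side",sh(283,230)),
 ("postL","side",sh(85,466)),("postR","side",sh(303,258)),("postLt","top",th(90,96)),("postRt","top",th(427,110)),
 ("pFL","top",tp(95,596)),("pFR","top",tp(423,567)),("pBL","top",tp(65,380)),("pBR","top",tp(388,338)),("pBLs","side",sp(500,390)),("pFLs","side",sp(697,442)),("pFRs","side",sp(773,303)),("ppLs","side",sp(550,385)),("ppLt","top",tp(97,415)),("ppRt","top",tp(385,388))]:
    print(l,atz(n,p,18)[:2])
print("caps")
for l,a,b in[("capL",sh(75,228),th(46,42)),("capR",sh(310,32),th(423,60)),("pcapL",sp(566,202),tp(138,372)),("pcapR",sp(648,95),tp(437,335)),("handL",sp(687,115),tp(193,475)),("handR",sp(737,58),tp(413,460))]:
    print(l,*tri(a,b))
E
```

```text
[array([ 90.1, 861.3, 774.4]), array([ 271.8,   73.9, 1546. ])]
hFL [473.4 321.7]
hFR [463.7  75.2]
hBR [609.   69.8]
hBLs [617.5 313.4]
hFLs [472.8 323.2]
hFRs [463.6  80.8]
hBRs [603.3  72.7]
postL [587.9 301.1]
postR [577.9  89.9]
postLt [586.8 299.3]
postRt [577.1  87.4]
pFL [ 459.3 -139.5]
pFR [ 476.4 -344.4]
pBL [ 595.5 -124.5]
pBR [ 622.1 -329.7]
pBLs [ 599.8 -123.5]
pFLs [ 454.6 -135.5]
pFRs [ 476.1 -330.4]
ppLs [ 572.2 -146.8]
ppLt [ 573.1 -143.9]
ppRt [ 589.9 -326.1]
caps
capL [581.1 299.  186.2] 2.373266782062774
capR [571.7  88.  185.7] 0.4086487690923483
pcapL [ 567.6 -147.1  166.4] 1.036647173006652
pcapR [ 587.2 -318.5  169.5] 1.9595307179903014
handL [ 494.4 -162.8  242.1] 2.0037769354550528
handR [ 506.2 -283.5  231.1] 0.23925260916611338
```

```bash
python3 - <<'E'
import cv2,numpy as np
s=cv2.imread("pics/side0raw.png");t=cv2.imread("pics/top0raw.png")
def crop(im,x,y,w,h,k=8):
    c=cv2.resize(im[y:y+h,x:x+w],None,fx=k,fy=k,interpolation=cv2.INTER_LANCZOS4)
    c=cv2.convertScaleAbs(255*(c/255.)**.6)
    for i in range(-(-x//5)*5,x+w,5):
        cv2.line(c,((i-x)*k+4,0),((i-x)*k+4,6),(0,0,255),1)
        if i%10==0: cv2.putText(c,str(i),((i-x)*k+5,14),0,.35,(0,0,255),1)
    for j in range(-(-y//5)*5,y+h,5):
        cv2.line(c,(0,(j-y)*k+4),(6,(j-y)*k+4),(0,0,255),1)
        cv2.putText(c,str(j),(8,(j-y)*k+8),0,.35,(0,0,255),1)
    return c
A=np.vstack([crop(t,172,169,95,25),crop(t,322,169,95,40)])
cv2.imwrite("pics/z1.png",A)
B=np.hstack([crop(s,195,184,63,62),crop(s,284,124,37,62)])
cv2.imwrite("pics/z2.png",B);print(A.shape,B.shape)
E
```

```text
(520, 760, 3) (496, 800, 3)
```

View pics/z1.png

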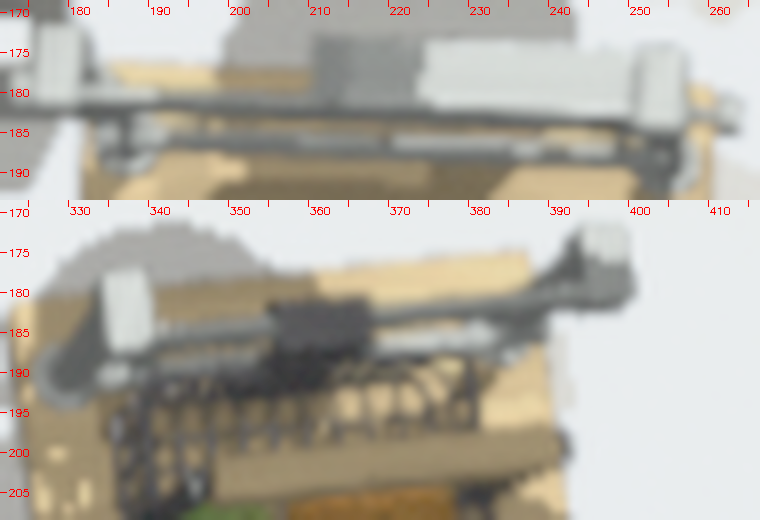

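View pics/z2.png

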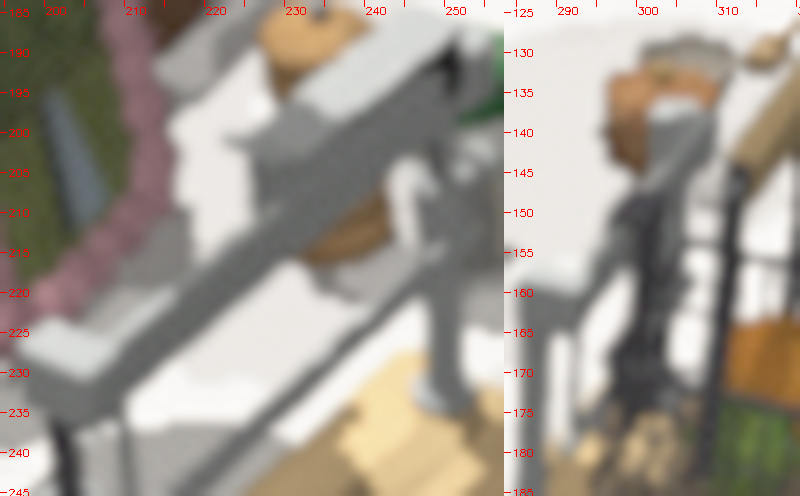

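```bash
python3 - <<'E'
from h import *
np.set_printoptions(precision=1,suppress=True)
print("plain rail",atz("top",(341,184.9),175),atz("top",(388,180.6),175),"hook",atz("top",(361,184.3),179), "rod", atz("top",(345,189),90))
for z in(231,237,243):print(z,"handle",atz("top",(348,204),z),atz("top",(391,198.5),z))
# hooded front top edge
for z in(185,190,195,200):
    a=atz("top",(190,181.5),z);b=atz("side",(220,213),z);c=atz("side",(215,218),z)
    print(z,a,b,c,"x pred at b,c",a[0]+.0445*(b[1]-a[1]),a[0]+.0445*(c[1]-a[1]))
# plain caps/hooded caps front edges
print(tri((206,231.),(178.5,181.5)),tri((205.5,230.5),(180,181.5)))
E
```

```text
plain rail [ 558.4 -155.8  175. ] [ 570.5 -289.7  175. ] hook [ 559.1 -211.6  179. ] rod [ 563.6 -181.6   90. ]
231 handle [ 494.4 -163.5  231. ] [ 509.  -280.5  231. ]
237 handle [ 493.4 -162.5  237. ] [ 507.9 -278.9  237. ]
243 handle [ 492.4 -161.4  243. ] [ 506.8 -277.2  243. ]
185 [567.5 268.3 185. ] [580.6 230.  185. ] [579.3 254.  185. ] x pred at b,c 565.8427887379679 566.9072161952829
190 [566.5 267.6 190. ] [576.5 235.4 190. ] [575.1 259.1 190. ] x pred at b,c 565.0264223549879 566.081819853052
195 [565.4 266.8 195. ] [572.3 240.8 195. ] [571.  264.3 195. ] x pred at b,c 564.210055972008 565.2564235108212
200 [564.3 266.1 200. ] [568.1 246.1 200. ] [566.8 269.4 200. ] x pred at b,c 563.3936895890281 564.4310271685903
(array([570.2, 302.4, 179.9]), np.float64(1.4949785098038946)) (array([572.1, 299.3, 178. ]), np.float64(3.217404531618211))
```

```bash
cat >> h.py <<'E'
from scipy.spatial.transform import Rotation as Rn
def q(yaw,flip=0):
    a=yaw+np.pi*flip;y=np.array([np.cos(a),np.sin(a),0]);z=np.array([0,0,-1.]);x=np.cross(y,z)
    return Rn.from_matrix(np.c_[x,y,z]).as_quat()
def st(l=""):
    o=manip.get_obs();print(l,"t%.2f"%o["t"],np.round(o["eef_pos"],2),"F",np.round(o["force"],2),"M",np.round(o["torque"],2),"w%.3f g%.1f"%(o["width"],o["grip_force"]));return o
def favg(n=5):
    F=[]
    for _ in range(n): manip.sleep(.02);F.append(manip.get_obs()["force"])
    return np.mean(F,0)
E
python3 - <<'E'
from h import *
for f in(0,1):
    print(f,[manip.ik([x,y,z],q(w,f)) for x,y,z,w in[(501,-220,320,.105),(501,-220,211,.105),(510,250,260,-.0445),(505,130,240,-.0445)]])
E
```

```text
0 [array([-6.34688754e-01,  4.10440200e-02,  1.54956588e+00, -4.44089210e-16,
        1.55098276e+00, -7.39688754e-01]), array([-6.34688754e-01,  1.02609404e-01,  1.69917172e+00, -4.44089210e-16,
        1.33981152e+00, -7.39688754e-01]), array([ 2.43074185e-01,  1.21766647e-01,  1.58071012e+00, -4.44089210e-16,
        1.43911589e+00,  2.87574185e-01]), array([ 1.99500965e-02,  1.26938875e-02,  1.73493140e+00, -4.44089210e-16,
        1.39396736e+00,  6.44500965e-02])]
1 [array([-6.34688754e-01,  4.10440200e-02,  1.54956588e+00, -4.44089210e-16,
        1.55098276e+00,  2.40190390e+00]), array([-6.34688754e-01,  1.02609404e-01,  1.69917172e+00, -4.44089210e-16,
        1.33981152e+00,  2.40190390e+00]), array([ 2.43074185e-01,  1.21766647e-01,  1.58071012e+00, -4.44089210e-16,
        1.43911589e+00, -2.85401847e+00]), None]
```

```bash
python3 - <<'E'
from h import *
Q=q(.105)
manip.move_linear([300,-480,330],feed=200)
manip.reach([501,-220,330],Q)
st("above")
manip.move_linear([501,-220,212],feed=100)
st("down")
a=manip.camera("top");b=manip.camera("side")
A=cv2.resize(a[165:225,320:400],(480,360),interpolation=cv2.INTER_CUBIC);B=cv2.resize(b[115:205,280:335],(220,360),interpolation=cv2.INTER_CUBIC)
cv2.imwrite("pics/g.png",np.hstack([A,B]))
E
```

```text
above t2.05 [ 500.52 -221.03  329.61] F [-0.11  0.06  0.04] M [ 0.03 -0.04  0.01] w1.000 g0.0
down t3.38 [ 501.45 -220.33  212.88] F [-0.24 -0.52  0.72] M [ 0.06  0.01 -0.  ] w1.006 g0.0
```

View pics/g.png

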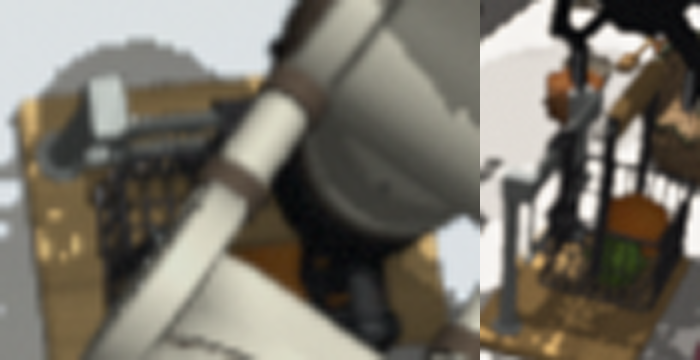

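The gripper straddles the handle bar, with a finger on each side (side view) and no contact yet. I'll close gently, then recentre on the force reading.

```bash
python3 - <<'E'
from h import *
manip.grasp(20); st("g20")
o=st(); f=favg(); print(f)
p=o["eef_pos"].copy(); cmd=np.array([501,-220,212.])
for i in range(8):
    f=favg()
    d=f[0]
    if abs(d)<1.5: break
    cmd[0]+=np.clip(d*.3,-1,1); manip.move_linear(cmd,feed=10); st(f"c{cmd}")
manip.grasp(60); st("g60"); print(favg())
E
```

```text
g20 t4.12 [ 501.21 -220.09  212.43] F [-2.08  1.1   2.7 ] M [ 0.11 -0.1   0.03] w0.191 g20.4
 t4.12 [ 501.21 -220.09  212.43] F [-2.08  1.1   2.7 ] M [ 0.11 -0.1   0.03] w0.191 g20.4
[-1.02582145  0.44992647  2.79787939]
c[ 500.4972245 -220.         212.       ] t4.53 [ 501.02 -220.07  212.3 ] F [1.14 0.26 2.51] M [ 0.2  -0.59  0.02] w0.189 g21.1
c[ 501.15602501 -220.          212.        ] t4.87 [ 501.1  -220.1   212.29] F [-1.04 -0.06  6.15] M [ 0.14 -0.25 -0.  ] w0.183 g22.4
g60 t5.17 [ 501.42 -220.14  212.82] F [-1.89  1.11  6.32] M [ 0.28 -0.35  0.06] w0.177 g58.5
[-1.31481134  1.03580039  6.76657545]
```

```bash
python3 - <<'E'
from h import *
x=501.15
for z in(216,225,235,262):
    manip.move_linear([x,-220,z],feed=25); print(favg(3)); st(z)
E
```

```text
[ 4.69359369  0.34467224 -5.09484963]
216 t5.61 [ 501.13 -219.59  215.05] F [ 5.16 -0.18 -5.72] M [ 0.06 -1.08 -0.06] w0.179 g59.8
[-0.00657951 -0.12768897 -4.17158052]
225 t6.17 [ 500.36 -219.89  224.32] F [-0.76 -0.3  -4.91] M [-0.01  0.   -0.02] w0.177 g59.6
[-0.04798371  0.00766928 -4.56076494]
235 t6.77 [ 501.1  -219.99  234.98] F [-0.13 -0.18 -3.9 ] M [ 0.   -0.03 -0.02] w0.179 g59.6
[ 0.18764744 -0.09190635 -4.47654489]
262 t8.05 [ 501.03 -219.91  261.72] F [-0.   -0.49 -3.73] M [-0.02  0.01  0.02] w0.180 g59.6
```

```bash
python3 - <<'E'
from h import *
Q=q(-.0445)
manip.move_linear([465,-180,268],feed=80)
manip.move_linear([465,251.6,268],rot=Q,feed=110)
manip.move_linear([490,251.6,262],feed=50)
manip.sleep(.4);st("pre");f0=favg(10);print("f0",f0)
x=490
while x<516:
    x+=.5; manip.move_linear([x,251.6,262],feed=15); f=favg(4)-f0
    if f[0]<-1.2: print("hit",x,f);break
else: print("none",f)
st()
a=manip.camera("top");b=manip.camera("side")
A=cv2.resize(a[160:235,160:270],(528,360),interpolation=cv2.INTER_CUBIC);B=cv2.resize(b[170:290,190:280],(270,360),interpolation=cv2.INTER_CUBIC)
cv2.imwrite("pics/e.png",np.hstack([A,B]));cv2.imwrite("pics/eside.png",b)
E
```

```text
pre t14.02 [489.92 251.65 262.1 ] F [-0.75 -0.49 -3.41] M [-0.02  0.04 -0.02] w0.180 g59.6
f0 [ 0.3307412   0.12066281 -4.09904852]
hit 510.0 [-1.39708173  0.07241034  0.28789455]
 t26.85 [509.84 251.61 261.95] F [-0.16 -0.16 -3.35] M [0.03 0.21 0.05] w0.177 g59.6
```

View pics/e.png

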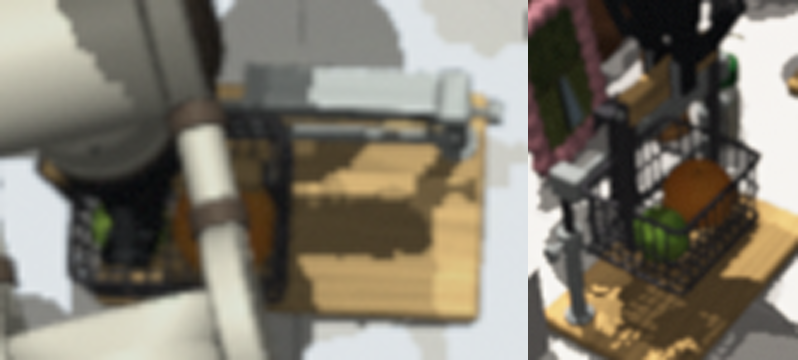

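```bash
python3 - <<'E'
from h import *
for x in(510.5,511.2,509,507):
    manip.move_linear([x,251.6,262],feed=15);print(x,favg(6),manip.get_obs()["torque"])
E
```

```text
510.5 [-2.66745075 -0.89371713 -2.44902875] [-0.00447025  0.69211428  0.16914129]
511.2 [-4.5146166  -0.98832546 -1.21505722] [-0.07801568  1.12615971  0.0896054 ]
509 [-0.17354218  0.11249663 -4.71036881] [-0.01484938  0.01110402  0.03672295]
507 [-0.12950304  0.22025833 -4.10348199] [ 0.0148908  -0.01728448  0.02964229]
```

```bash
python3 - <<'E'
from h import *
z=262
X=507.1
for z in(256,250,245,241):
    manip.move_linear([X,251.6,z],feed=25);f=favg(3);print(z,f)
    if f[2]>-2.5 or np.hypot(f[0],f[1])>3: raise SystemExit("early")
while z>222:
    z-=.7;manip.move_linear([X,251.6,z],feed=14);f=favg(3)
    if f[2]>-1.5 or abs(f[0])>2.5: print("c",z,f);break
o=st();
E
```

```text
256 [-0.00699174 -0.48834474 -4.71257528]
250 [-0.03008927 -0.02617641 -4.48065267]
245 [-0.43254807 -0.21666608 -3.95064553]
241 [ 0.24536659  0.09047322 -3.49676741]
c 226.30000000000024 [-2.52524978 -0.35714574  0.9467018 ]
 t36.38 [507.19 251.69 226.94] F [-2.44 -0.03  1.  ] M [-0.05  0.19 -0.02] w0.177 g60.3
```

```bash
python3 - <<'E'
from h import *
z=226.5
for X in(506.4,505.8):
    manip.move_linear([X,251.6,z],feed=10);print(X,favg(4));o=st()
    if manip.get_obs()["force"][0]>-.5:break
E
```

```text
506.4 [-0.10158838  0.05594355  0.09391588]
 t36.69 [506.87 251.64 226.83] F [ 0.25  0.68 -0.34] M [ 0.03 -0.39  0.  ] w0.172 g60.2
```

```bash
python3 - <<'E'
from h import *
u=np.array([-.0445,-.999,0]);p0=np.array([506.4,251.6,226.5]);cx=cz=0
s=0
for s in(4,12,24,38,52,66,80,94,106):
    manip.move_linear(p0+u*s+[cx,0,cz],feed=25);f=favg(3);print(s,np.round(f,2),round(cx,2),round(cz,2))
    if np.linalg.norm(f[:2])>9: raise SystemExit("jam")
    if abs(f[0])>1: cx+=np.clip(.2*f[0],-.5,.5)
    if f[2]>1.5: cz+=.2
    if f[2]<-2: cz-=.2
st("end")
E
```

```text
4 [0.74 2.05 0.44] 0 0
12 [0.93 2.14 0.98] 0 0
24 [2.95 3.47 1.55] 0 0
38 [0.76 3.16 2.76] 0.5 0.2
52 [0.5  2.15 1.39] 0.5 0.4
66 [1.04 1.46 1.82] 0.5 0.4
80 [ 0.33  0.06 -0.38] 0.71 0.6
94 [ 0.35 -0.36 -1.15] 0.71 0.6
106 [ 0.47 -1.29 -2.  ] 0.71 0.6
end t42.73 [502.36 145.3  227.03] F [ 0.39 -1.49 -1.98] M [-0.11 -0.22 -0.07] w0.175 g59.9
```

```bash
python3 - <<'E'
from h import *
u=np.array([-.0445,-.999,0]);p0=np.array([506.4,251.6,226.5]);cx=.8;cz=.3
s=106;L=[]
while s<135:
    s+=1;manip.move_linear(p0+u*s+[cx,0,cz],feed=15);f=favg(2);L.append((s,*np.round(f,1)))
    if f[2]>1.5:cz+=.1
    if f[2]<-1.5:cz-=.1
    if f[1]>5.5: break
for l in L:print(*l)
st("end");print(cx,cz)
E
```

```text
107 -0.2 1.3 -0.4
108 -0.9 2.7 -0.2
109 -0.1 1.9 0.4
110 0.1 2.9 0.1
111 0.2 1.8 -0.4
112 0.6 2.6 0.8
113 -0.8 2.7 1.2
114 0.6 3.0 1.6
115 -0.1 3.1 -0.2
116 0.0 2.7 0.9
117 0.1 2.6 0.7
118 -0.1 3.7 1.3
119 -0.4 6.0 0.3
end t46.41 [501.87 133.52 226.93] F [-0.31  5.89  0.35] M [ 1.25 -0.35  0.36] w0.176 g60.4
0.8 0.4
```

```bash
python3 - <<'E'
from h import *
u=np.array([-.0445,-.999,0]);p0=np.array([506.4,251.6,226.5])
for s in(119.8,119.2):
    manip.move_linear(p0+u*s+[.8,0,.4],feed=10);print(s,favg(4))
manip.grasp(20);print(favg(3))
manip.gripper_open();st("open")
p=p0+u*119.2
manip.move_linear([p[0]+.8,p[1],300],feed=60);manip.move_linear([400,p[1],330],feed=120)
st("up")
a=manip.camera("top");b=manip.camera("side")
A=cv2.resize(a[160:235,160:270],(528,360),interpolation=cv2.INTER_CUBIC);B=cv2.resize(b[170:290,190:280],(270,360),interpolation=cv2.INTER_CUBIC)
cv2.imwrite("pics/f.png",np.hstack([A,B]))
E
```

```text
119.8 [0.28472143 7.7344696  0.60034329]
119.2 [ 0.30067446  6.54740571 -0.01161243]
[0.46852634 6.01498067 0.33364547]
open t47.99 [501.9  132.46 226.92] F [-1.14 -0.25  0.69] M [-0.04  0.    0.01] w1.002 g0.0
up t50.39 [400.2  132.47 329.7 ] F [1.11 0.07 0.39] M [ 0.04 -0.04 -0.  ] w0.998 g0.0
```

View pics/f.png

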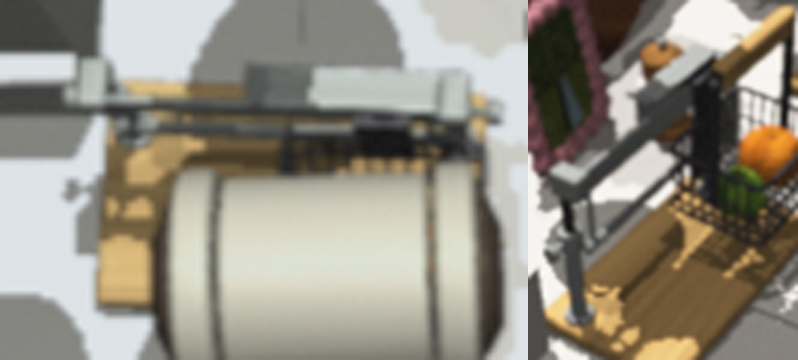

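The caddy hangs level under the hood with both fruits in it. In the top crop the hook is at about x 355–412, close to the end cap, and the gripper is clear.

```bash
python3 -c "
from workcell import manip
print(manip.hand_in())"
```

```text
the job is handed in; nothing more can be done
None
```

I handed the job in with about 20 s to spare: the caddy hangs released on the hooded rail, under the hood and up against the end stop, with both fruits in it; the hand-in call returned no verdict.

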